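# Strip a stuck mould frame off a plaster ornament with light mallet taps

### The arm

A 6-joint arm with a two-finger parallel gripper is mounted at the origin on the work surface. World frame = base frame: x ahead of the robot, y to its left, z up, the work surface at z = 0. Lengths are in m, angles in rad, forces in N, time in s.
With the tool pointing down it reaches from about 0.35 to 0.925 m from the base axis. Payload 6.4 kg.
Tool frame: the origin (TCP) lies at the very end of the fingers, on their centre line; the grasp point (between the pads) lies 19 mm behind it; z points along the fingers, y is the line along which they close (so a half turn about z gives the same grasp; the last joint's range is limited). The gripper opens to 94 mm and grips with 3 to 60 N. Pads are 16 mm wide; open, the fingers measure 119 mm over their backs; the gripper's body (75 mm by 177 mm) begins 78 mm behind the grasp point.
Start: joints at [0.959, 0.245, 1.558, -0, 1.339, -0.174], TCP at [0.276, 0.589, 0.205] pointing down, gripper open.
Joint ranges: [-3.13, 3.13], [-1.02, 2.26], [0.13, 2.54], [-0.95, 4.09], [0.21, 2.88], [-2.74, 2.74]. Speed limits (rad/s): [2.57, 2.57, 3.14, 3.14, 3.14, 3.14].

### API

Orientations are given as [roll, pitch, yaw] about the fixed x, y, z axes, in that order (R = Rz(yaw) Ry(pitch) Rx(roll)).
In Python, from plant import monitor, eyes, ticket gives the robot as it stands. The module is installed in compiled form; this text tells all that it offers.
- The arm moves only by the tool send_rows, never from a script. Its argument "rows" is a list that holds one entry, the list of rows, each a list of 7 numbers: the shift along the tool's x, y, z in cm, then the turn, a rotation vector about the tool's x, y, z in degrees, then the opening, from 0 (shut) to 1 (fully open). In form: [[[tx, ty, tz, wx, wy, wz, fingers], ...]]. A call has exactly 10 rows; each row shifts and turns the commanded pose from where the row before left it, along the tool's axes as they then stand; what a row does not reach is not made up. A row lasts 1/10 s, in which the tool goes at most 50 mm and 8.59 degrees, less where a joint would pass 70% of its speed; a pose out of reach is approached as far as the arm can. A call is refused whole if a number of a shift passes 5 or a number of a turn 8.59, either way. A call with a gripper value outside its range is refused whole. The fingers move at their own pace and stop on an object; "squeeze" is the grip in N (left out, the last holds). Time passes only in rows, so rows that do not move let the fingers close, or fill a call up. It gives the time, the measured TCP pose, the force, the opening and the grip force at its end, in the units of the state.
- monitor.read_state(): the state, without advancing time (a new reading comes with each control period).
- eyes.capture(name): name is "side" or "top" or "wrist"; returns a dict with "image" (420x560x3 uint8, red, green, blue), "camera_matrix" (3x3 intrinsics, pixels), "dist" ([k1, k2, p1, p2, k3] as OpenCV has them; the pictures are not rectified), "world_to_cam" (4x4, takes a point from world to camera coordinates); the wrist camera has in their place "T_tool_cam" (4x4, takes a point from camera to tool coordinates, whose origin is the TCP and whose axes are the flange's). Camera axes: x right, y up, looking along -z (the intrinsics and any distortion apply to the point x, -y, -z); pixel columns grow to the right and rows downward; lengths in m; the calibration is good to about 2 mm. A picture is of the moment at which its call begins: read the wrist's pose just before it. There is no depth.
- ticket.hand_in(): hands the job in; it is judged then, once.
The state is a dict: "time": time; "q": joint angles; "joint_velocities": joint speeds; "effort": joint torques, N m; "tcp_pos": TCP position; "tool_rot": TCP orientation; "ft_force": force on the tool from outside, world axes, zero at the start; "torque": the same for the moment, N m; "finger_gap": opening from 0.0 (shut) to 1.0 (fully open); "gripper_force": force on a finger pad.
Only numpy, scipy, OpenCV 4.12 (cv2) and the standard library are available. Lean on these libraries where they do the work, as an engineer would, in place of code of your own. Each camera call takes 0.05 s, during which the arm holds its last target. There are 200 camera calls.

### The job

The dark metal mould frame is stuck around the plaster casting: using the mallet, knock it fully down its two pins with light taps (never over 22 N) on its orange caps, alternating sides as it jams when cocked, without hitting the plaster or pushing the frame with the gripper. Then put the mallet back on the cork mat and lay the freed casting flat, face up, on the wooden board beside the finished one. Leave the finished casting, blue cup and red jar where they are.

Things in the scene. Friction and masses are not known exactly. Their poses are not given: they have to be found in the camera images.
- press: Fixed green base of the press, 130 (x) by 250 (y) by 20 mm, origin at the centre of its underside on the bench, z up, x away from the robot within 17 degrees. It carries a steel pedestal, top 50 mm above the bench, on which the casting stands, and two vertical guide pins, 80 mm either side of the middle along its y.
- frame: Dark metal mould frame, plate 94 (x) by 106 (y) by 26 mm, opening 50 by 66 mm round the casting (3 mm gap). At each end a blind bushing, 42 mm wide, 160 mm apart, slides on a pin and bears an orange cap. Origin: axis of the left (+y) bushing at mid-plate; axes as the press. Plate top 88 mm above the bench at the start, 62 mm fully down. Held by friction, it stays where left.
- cap_left (a point): Centre of the top of the domed orange cap (28 mm wide, 7 mm high) at the frame's +y end, where to tap; the highest part of the frame, 100 mm above the bench at the start, 74 mm fully down. Moves with the frame.
- cap_right (a point): The same for the orange cap at the frame's -y end.
- bush_left (a joint): How far the frame's left (+y) end has slid down, m: 0 at the start, 0.026 on its hard stop; counts as fully down from 0.022. Pushed down on its cap an end slides at 12 N until 4 mm lower than the other; then the cocked frame jams ever harder (15 N at 5 mm, 22 N at 11 mm). In its middle it would take 24 N. Over 22 N from the mallet is too hard.
- bush_right (a joint): The same for the frame's right (-y) end.
- casting: White plaster block with a low angel relief (1.5 mm) on its upper face, 44 (x) by 60 (y) by 36 mm high, 130 g, origin at the centre of its underside, z up. Stands loose on the pedestal inside the frame, axes as the press, underside 50 and top 86 mm above the bench; with the frame down it stands 24 mm proud of the plate and can be gripped across its x.
- finished: Another, finished casting, the same as the first, lying on the +x end of the drying board. Not to be moved.
- board: Fixed brown wooden drying board, 240 mm (x) by 170 mm (y) by 12 mm, origin at the centre of its underside. The finished casting lies about 75 mm along its +x; the -x half is empty. It may be on the robot's left or right.
- mat: Fixed cork mat, 150 by 150 by 5 mm, origin at the centre of its underside; the mallet's place. It may be on the robot's left or right.
- mallet: Rubber mallet, 380 g, standing on its striking face on the mat: black head 56 mm wide, 80 mm long, axis upright (z); origin at the centre of its lower, yellow face, which is soft: above 6 N it yields 1 mm per 4 N. Wooden handle, 22 mm wide, 26 mm high, level along its -x (towards the robot), axis 40 mm above the lower face, ending 156 mm from the head's axis.
- mallet_grip (a point): Point on the axis of the mallet's handle, 70 mm from the head's axis and 40 mm above the lower face: a good place to grip, from above, across the 22 mm width. The mallet balances 11 mm from the head's axis.
- cup: Blue plastic cup, 72 mm wide, 95 mm high, origin at the centre of its underside, beyond the press. Not to be moved.
- jar: Red paint jar with white cap, 64 mm wide, 75 mm high, origin at the centre of its underside, beyond the press. Not to be moved.
Things that resemble listed ones, but are neither listed nor needed, are in the scene too. Of the things shaped like the mallet, the rubber one is meant.

How it is judged:
On the way, in this order (a step that is already met when the one before it is completed fails the run):
1. both ends of the frame have started to slide down (value of joint each of bush_left, bush_right above 0.004 m), for 0.1 s.
2. both ends of the frame are fully down while the casting still stands on its pedestal (value of joint each of bush_left, bush_right above 0.022 m and horizontal distance between casting and press below 0.008 m), for 0.2 s.
At the end, for the whole second after the job is handed in: both frame ends at least 22 mm down; casting at rest, flat and face up (0.1 rad) on the board, centre within 110 mm (board x) and 75 mm (board y) of the board's; mallet at rest on the cork mat, its lower face's centre within 75 mm of the mat's centre and below 60 mm (value of joint each of bush_left, bush_right above 0.022 m and x of casting in the frame of board between -0.11 and 0.11 m and y of casting in the frame of board between -0.075 and 0.075 m and z of casting in the frame of board between 0.009 and 0.016 m and angle between casting's own z axis and vertical below 0.1 rad and linear speed of each of casting, mallet below 0.02 m/s and horizontal distance between mallet and mat below 0.075 m and height (world z) of mallet below 0.06 m and contact force between mallet and mat above 1 N); the robot touches nothing.
It fails at once if the mallet presses on the frame with more than 22 N (contact force between mallet and frame above 22 N).
It fails at once if the mallet strikes the plaster casting (contact force between mallet and casting above 2 N).
It fails at once if the gripper or arm pushes the frame (over 4 N) before it is fully down (value of joint any of bush_left, bush_right below 0.022 m and contact force between any of the fingers, the arm and frame above 4 N).
It fails at once if the finished casting is moved more than 20 mm (distance of finished from where it was at the start of the episode above 0.02 m).
It fails at once if the cup or the jar is moved more than 20 mm or tipped (distance of any of cup, jar from where it was at the start of the episode above 0.02 m or angle between any of cup, jar's own z axis and vertical above 0.3 rad).
It also fails if it takes over 72 s, if anything falls off the work surface, if the arm or the gripper's body presses on something with over 40 N, if the wrist force passes 120 N, or if a joint passes its speed limit or range.

## Working session

There is one attempt and no reset: what is moved stays moved. The work goes in short steps, Python scripts to look and compute and a tool call to move; the robot and the scene stay as the last step left them, time stands still between calls to the robot, and variables do not carry over. Pictures are saved under pics/ and viewed, at most 12 in all, crops included, and the job is handed in when it is done.

Besides the shell and the picture viewer there is one more tool, called after "Call:" by a JSON object that holds its "method" and its "body", one argument or row to a line. send_rows: Moves the arm, as the interface text tells. Its arguments: {"type":"object","properties":{"rows":{"type":"array"},"squeeze":{"type":"number"}},"required":["rows"]}

```bash
mkdir -p pics; cat > h.py <<'E'
import numpy as np, cv2
from plant import monitor, eyes, ticket
from scipy.spatial.transform import Rotation as R
def cap(n,save=None):
    s=monitor.read_state(); c=eyes.capture(n)
    if n=="wrist":
        T=np.eye(4); T[:3,:3]=R.from_euler('xyz',s['tool_rot']).as_matrix(); T[:3,3]=s['tcp_pos']
        c['cw']=T@c['T_tool_cam']
    else: c['cw']=np.linalg.inv(c['world_to_cam'])
    if save: cv2.imwrite('pics/'+save,c['image'][:,:,::-1])
    return c
def ray(c,uv):
    p=cv2.undistortPoints(np.array(uv,float).reshape(-1,1,2),np.array(c['camera_matrix']),np.array(c['dist'])).reshape(-1,2)
    d=np.c_[p[:,0],-p[:,1],-np.ones(len(p))]@c['cw'][:3,:3].T
    return c['cw'][:3,3],d
def onz(c,uv,z):
    o,d=ray(c,uv); return o+d*((z-o[2])/d[:,2])[:,None]
def proj(c,P):
    P=np.atleast_2d(P); w=np.linalg.inv(c['cw']); q=P@w[:3,:3].T+w[:3,3]
    q=q*[1,-1,-1]
    return cv2.projectPoints(q,np.zeros(3),np.zeros(3),np.array(c['camera_matrix']),np.array(c['dist']))[0].reshape(-1,2)
E
python3 - <<'E'
from h import *
s=monitor.read_state(); print(s)
a=cap("top","top0.png");b=cap("side","side0.png")
print(a['cw'][:3,3],b['cw'][:3,3],a['camera_matrix'],a['dist'])
E
```

```text
{'time': 0.0, 'q': array([ 9.58885044e-01,  2.45792244e-01,  1.55898982e+00,  1.95933406e-05,
        1.33870302e+00, -1.74080811e-01]), 'joint_velocities': array([-0.00134612, -0.00015143, -0.00122159, -0.00073341,  0.00026251,
        0.00145492]), 'effort': array([-5.19931091e-04, -4.15836239e+01, -3.14603949e+01,  6.85175811e-02,
        3.31858476e-02, -9.67833353e-05]), 'tcp_pos': array([0.27521632, 0.58820456, 0.20437234]), 'tool_rot': array([-3.13973212e+00, -3.46546099e-04,  2.70375733e+00]), 'ft_force': array([-0.32758066, -0.24386192,  0.39302627]), 'torque': array([-0.05972199, -0.03088422,  0.0251088 ]), 'gripper_force': 0.0, 'finger_gap': 1.001189703991654}
[0.38382962 0.19372749 1.44664935] [-0.10860445  0.84393824  1.17557538] [[472.60869595   0.         281.79791847]
 [  0.         472.60869595 207.62057466]
 [  0.           0.           1.        ]] [0.05719511 0.         0.         0.         0.        ]
```

View pics/top0.png

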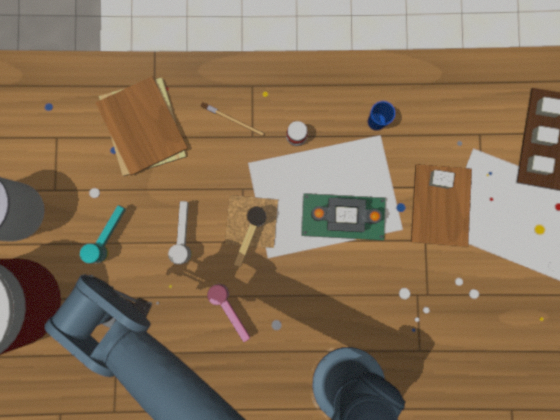

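View pics/side0.png

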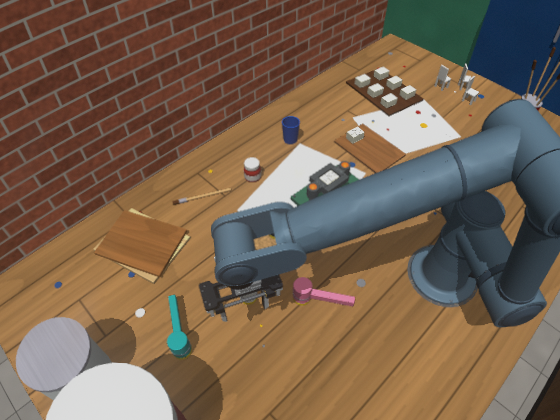

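The top view shows the black-headed mallet at about (256,216) on the cork mat with its handle running to (243,265). The orange caps are at (319,214) and (375,216), the casting at (346,214), the board at (441,205), and the finished casting at (443,178). In the side view the arm hides the mallet.

```bash
python3 - <<'E'
from h import *
c=cap("top"); im=c['image']; hsv=cv2.cvtColor(im,cv2.COLOR_RGB2HSV).astype(int)
H,S,V=hsv[...,0],hsv[...,1],hsv[...,2]
def cent(m,box,z,name):
    k=np.zeros_like(m,np.uint8);x0,y0,x1,y1=box;k[y0:y1,x0:x1]=m[y0:y1,x0:x1]
    n,l,st,ct=cv2.connectedComponentsWithStats(k); i=1+np.argmax(st[1:,4])
    cs=max(cv2.findContours((l==i).astype(np.uint8),0,2)[0],key=cv2.contourArea)
    r=cv2.minAreaRect(cs); bp=onz(c,cv2.boxPoints(r),z)
    e=np.diff(np.r_[bp,bp[:1]],axis=0)[:2]
    print(name,st[i,4],ct[i].round(1),onz(c,[ct[i]],z)[0].round(4),'rect',bp.mean(0).round(4)[:2],[(round(np.hypot(*v[:2]),4),round(np.degrees(np.arctan2(v[1],v[0])),1)) for v in e])
    return onz(c,[ct[i]],z)[0]
print(hsv[214,319],hsv[216,375],hsv[230,310],hsv[240,248],hsv[230,441],hsv[216,256],hsv[205,240],hsv[214,346])
org=(H<15)&(S>180)&(V>150)
l=cent(org,(305,200,332,230),.098,'capL'); r=cent(org,(360,200,390,230),.098,'capR')
d=l-r;print('dist',np.hypot(d[0],d[1]),'press yaw',np.degrees(np.arctan2(-d[0],d[1])))
cent((H>50)&(H<90)&(S>60),(290,185,400,250),.02,'press')
cent((S<60)&(V>150),(330,200,362,230),.086,'casting')
cent((S<60)&(V>150),(425,165,460,190),.048,'finished')
cent((H<20)&(S>60)&(V>50)&(V<190),(405,160,475,250),.012,'board')
cent((V<60),(240,200,270,230),.08,'head')
cv2.imwrite('pics/topc.png',cv2.resize(im[160:280,220:480],None,fx=3,fy=3,interpolation=2)[:,:,::-1])
E
```

```text
[ 17 202 188] [ 17 214 194] [ 71  94 106] [ 19 102 192] [ 15 155 138] [11 47 60] [ 17 123 172] [ 20   4 185]
capL 25 [319.5 212.4] [0.5005 0.083  0.098 ] rect [0.5001 0.0844] [(np.float64(0.0172), np.float64(-90.5)), (np.float64(0.0201), np.float64(179.0))]
capR 18 [375.7 214.8] [ 0.4923 -0.0772  0.098 ] rect [ 0.4917 -0.0762] [(np.float64(0.0158), np.float64(-39.6)), (np.float64(0.0225), np.float64(-129.8))]
dist 0.16044570929859553 press yaw -2.940973780210251
press 1612 [341.  218.5] [0.488  0.0119 0.02  ] rect [0.4942 0.0046] [(np.float64(0.1265), np.float64(-3.8)), (np.float64(0.2464), np.float64(-93.6))]
casting 293 [345.7 214.3] [0.4952 0.0066 0.086 ] rect [0.4951 0.0063] [(np.float64(0.0417), np.float64(-4.9)), (np.float64(0.0583), np.float64(-94.3))]
finished 286 [443.1 178.1] [ 0.6041 -0.2894  0.048 ] rect [ 0.6041 -0.2894] [(np.float64(0.0422), np.float64(-11.3)), (np.float64(0.0592), np.float64(-100.4))]
board 5497 [436.8 206.3] [ 0.5237 -0.2795  0.012 ] rect [ 0.5302 -0.2873] [(np.float64(0.2086), np.float64(-90.7)), (np.float64(0.2708), np.float64(177.3))]
head 50 [257.5 219.7] [0.4821 0.2615 0.08  ] rect [0.4808 0.261 ] [(np.float64(0.0383), np.float64(-84.7)), (np.float64(0.0217), np.float64(-174.6))]
```

View pics/topc.png

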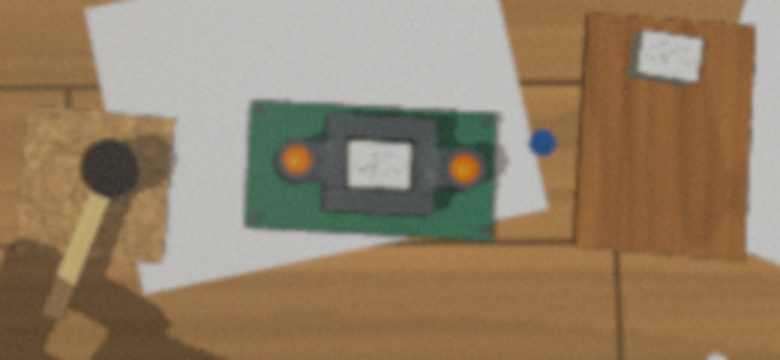

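The crop shows the caps, frame, casting, board and mat clearly. The mallet head is at about (110,168) in the crop, with the handle end at (55,312).

```bash
python3 - <<'E'
from h import *
c=cap("top")
f=lambda x,y:(220+x/3,160+y/3)
h=onz(c,[f(110,168)],.085)[0]; e=onz(c,[f(55,312)],.056)[0]
print('head',h,'end',e,'len',np.hypot(*(e-h)[:2]),'ang',np.degrees(np.arctan2(*(e-h)[[1,0]])))
print('mat',onz(c,[f(30,108),f(175,118),f(163,262),f(20,250)],.005))
b=onz(c,[f(586,13),f(755,27),f(746,260),f(576,245)],.012);print('board',b,b.mean(0))
w=cap("wrist","w0.png");print(w['T_tool_cam'],w['camera_matrix'])
E
```

```text
head [0.49256421 0.26358774 0.085     ] end [0.35484672 0.31894551 0.056     ] len 0.14842705098884418 ang 158.10154357722553
mat [[0.56121701 0.34929602 0.005     ]
 [0.54971799 0.20102999 0.005     ]
 [0.4030184  0.21430542 0.005     ]
 [0.41642404 0.35904041 0.005     ]]
board [[ 0.65323027 -0.21951106  0.012     ]
 [ 0.63684912 -0.38889118  0.012     ]
 [ 0.40108131 -0.36896635  0.012     ]
 [ 0.41698423 -0.20119645  0.012     ]] [ 0.52703623 -0.29464126  0.012     ]
[[ 7.26885012e-04  9.73415007e-01  2.29047367e-01  6.57639691e-02]
 [ 9.99999351e-01 -9.08562442e-04  6.87734494e-04  5.82921618e-04]
 [ 8.77554913e-04  2.29046718e-01 -9.73415035e-01 -1.79663962e-01]
 [ 0.00000000e+00  0.00000000e+00  0.00000000e+00  1.00000000e+00]] [[366.4784511    0.         272.01804969]
 [  0.         366.4784511  204.96028808]
 [  0.           0.           1.        ]]
```

Call:
{"method": "send_rows", "body": {
  "rows": [
    [[-3.53,-2.56,0,0,0,0,1],[-3.53,-2.56,0,0,0,0,1],[-3.53,-2.56,0,0,0,0,1],[-3.53,-2.56,0,0,0,0,1],[-3.53,-2.56,0,0,0,0,1],[-3.53,-2.56,0,0,0,0,1],[-3.53,-2.56,0,0,0,0,1],[-3.53,-2.56,0,0,0,0,1],[0,0,0,0,0,-3.2,1],[0,0,0,0,0,0,1]]
  ],
  "squeeze": 60
}}

```text
time: 1.25
tcp_pos: [0.445, 0.2825, 0.2055]
tool_rot: [3.141, -0.0, 2.757]
ft_force: [-0.5, -0.1, -0.1]
finger_gap: 1.002
gripper_force: 0.0
```

```bash
python3 - <<'E'
from h import *
c=cap("wrist","w1.png"); s=monitor.read_state();print(s['tcp_pos'],np.degrees(s['tool_rot']))
print(proj(c,[[.4926,.2636,.085],[.4444,.283,.058],[.348,.322,.058]]))
E
```

```text
[0.44459545 0.28320592 0.20542824] [ 1.79997566e+02 -9.03483045e-03  1.58009756e+02]
[[271.9430855  256.68565068]
 [271.91001651 192.11507155]
 [271.99644836  72.45570178]]
```

View pics/w1.png

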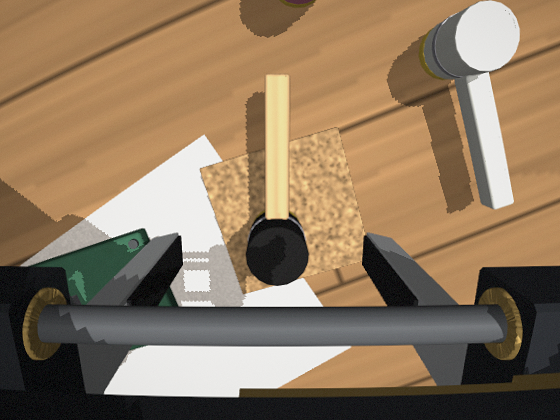

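The wrist view shows the handle at column 277, from (277,74) to (277,215), with the head at (277,253). That puts it about 4–5 mm towards the tool's +y. I'll correct for that and go down to grip.

Call:
{"method": "send_rows", "body": {
  "rows": [
    [[0.2,0.45,2.0,0,0,0,1],[0,0,4.0,0,0,0,1],[0,0,4.0,0,0,0,1],[0,0,4.0,0,0,0,1],[0,0,2.5,0,0,0,1],[0,0,1.4,0,0,0,1],[0,0,0,0,0,0,0],[0,0,0,0,0,0,0],[0,0,0,0,0,0,0],[0,0,0,0,0,0,0]]
  ],
  "squeeze": 60
}}

```text
time: 2.3
tcp_pos: [0.4455, 0.289, 0.0281]
tool_rot: [3.14, 0.002, 2.76]
ft_force: [0.4, -0.8, 0.5]
finger_gap: 0.696
gripper_force: 0.0
```

Call:
{"method": "send_rows", "body": {
  "rows": [
    [[0,0,0.15,0,0,0,0],[0,0,0,0,0,0,0],[0,0,0,0,0,0,0],[0,0,0,0,0,0,0],[0,0,0,0,0,0,0],[0,0,0,0,0,0,0],[0,0,0,0,0,0,0],[0,0,0,0,0,0,0],[0,0,0,0,0,0,0],[0,0,0,0,0,0,0]]
  ]
}}

```text
time: 3.3
tcp_pos: [0.4442, 0.2883, 0.0249]
tool_rot: [-3.141, -0.0, 2.76]
ft_force: [-0.6, -1.8, 1.3]
finger_gap: 0.23
gripper_force: 59.9
```

Call:
{"method": "send_rows", "body": {
  "rows": [
    [[0,0,-0.5,0,0,0,0],[0,0,-1.5,0,0,0,0],[0,0,-2.5,0,0,0,0],[0,0,-3,0,0,0,0],[0,0,-3,0,0,0,0],[0,0,-2,0,0,0,0],[0,0,-1,0,0,0,0],[0,0,0,0,0,0,0],[0,0,0,0,0,0,0],[0,0,0,0,0,0,0]]
  ]
}}

```text
time: 4.3
tcp_pos: [0.4432, 0.288, 0.1583]
tool_rot: [-3.139, -0.002, 2.76]
ft_force: [0.1, -1.1, -4.4]
finger_gap: 0.229
gripper_force: 59.9
```

```bash
python3 - <<'E'
from h import *
c=cap("wrist","w2.png"); s=monitor.read_state();print(s['tcp_pos'],np.degrees(s['tool_rot']),s['ft_force'],s['torque'],s['finger_gap'])
im=c['image'];hsv=cv2.cvtColor(im,cv2.COLOR_RGB2HSV).astype(int)
k=cv2.inRange(im,(0,0,0),(48,48,48));k[:150]=0;k[330:]=0;k[:,:190]=0;k[:,350:]=0
n,l,st,ct=cv2.connectedComponentsWithStats(k);print(st[1:][st[1:,4]>150],ct[1:][st[1:,4]>150])
# handle along columns
def tool(uv,zt):
    p=cv2.undistortPoints(np.array(uv,float).reshape(-1,1,2),c['camera_matrix'],c['dist']).reshape(-1,2)
    T=c['T_tool_cam'];d=np.c_[p[:,0],-p[:,1],-np.ones(len(p))]@T[:3,:3].T;o=T[:3,3]
    return o+d*((zt-o[2])/d[:,2])[:,None]
print(tool([(272,250),(272,230)],-.059))
side=cap("side","s2.png"); cv2.imwrite('pics/s2c.png',cv2.resize(side['image'][120:300,180:420],None,fx=3,fy=3)[:,:,::-1])
E
```

```text
[0.44332174 0.28806341 0.15831778] [-1.79884251e+02 -1.32345918e-01  1.58114329e+02] [-0.0074119  -0.74143027 -3.67082549] [ 0.03993199  0.19957461 -0.01859291] 0.2326518762469416
[[ 216  246  113   70 1111]
 [ 190  269   30   61 1068]
 [ 325  269   25   61  870]] [[274.41494149 290.82718272]
 [202.55898876 289.14325843]
 [339.13333333 289.46436782]]
[[ 0.021213    0.00048282 -0.059     ]
 [ 0.02850039  0.00047762 -0.059     ]]
```

View pics/w2.png

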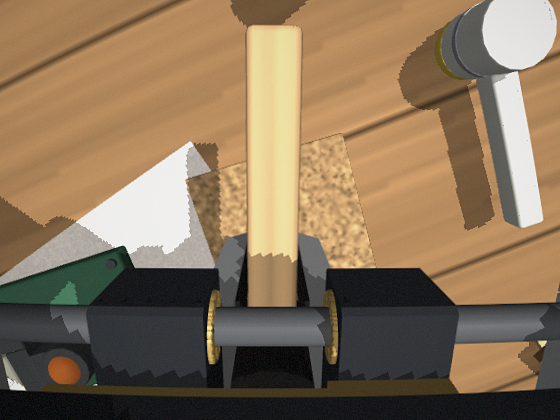

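```bash
python3 - <<'E'
from h import *
c=cap("wrist")
def tool(uv,zt):
    p=cv2.undistortPoints(np.array(uv,float).reshape(-1,1,2),c['camera_matrix'],c['dist']).reshape(-1,2)
    T=c['T_tool_cam'];d=np.c_[p[:,0],-p[:,1],-np.ones(len(p))]@T[:3,:3].T;o=T[:3,3]
    return o+d*((zt-o[2])/d[:,2])[:,None]
print(tool([(247,28),(301,28),(274,25),(274,28),(247,245),(299,245)],-.032)*1e3)
# caps/casting in this wrist view & top refined: orange masks
t=cap("top");im=t['image'];h=cv2.cvtColor(im,cv2.COLOR_RGB2HSV)
for b in [(305,200,332,230),(360,200,390,230)]:
    k=cv2.inRange(h,(5,130,90),(25,255,255));x0,y0,x1,y1=b;k=k[y0:y1,x0:x1]
    m=cv2.moments(k,True);u=(m['m10']/m['m00']+x0,m['m01']/m['m00']+y0);print(m['m00'],u,onz(t,[u],.096)[0])
cv2.imwrite('pics/t3.png',cv2.resize(im[150:290,210:410],None,fx=4,fy=4,interpolation=2)[:,:,::-1])
E
```

```text
[[ 99.57321857  -9.02932397 -32.        ]
 [ 99.59119936  11.34412461 -32.        ]
 [100.63427087   1.15551213 -32.        ]
 [ 99.5579938    1.1572161  -32.        ]
 [ 13.48816567 -10.16949473 -32.        ]
 [ 13.50988127  11.94838957 -32.        ]]
65.0 (319.0, 212.81538461538463) [0.49937143 0.08425493 0.096     ]
74.0 (374.5, 215.6216216216216) [ 0.49003129 -0.07422225  0.096     ]
```

View pics/t3.png

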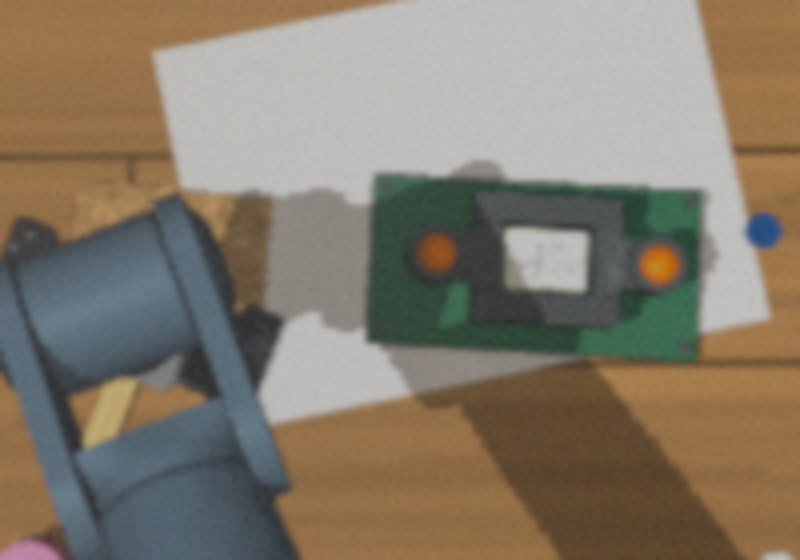

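The top crop shows the arm over the mat with the mallet held, and the caps at about (436,252) and (659,264) in crop pixels. Next I'll check the mallet's tilt in the grip.

```bash
python3 - <<'E'
from h import *
c=cap("wrist");im=c['image'];h=cv2.cvtColor(im,cv2.COLOR_RGB2HSV)
g=im.astype(int);m=(h[...,0]>=17)&(h[...,0]<=30)&(g[...,0]>185)&(g[...,1]>150)
def edge(r,lo,hi):
    a=cv2.GaussianBlur(im,(3,3),0).astype(float)[r-2:r+3].mean(0); d=np.abs(np.diff(a,axis=0)).sum(1)
    w=d[lo:hi]; i=np.argmax(w)+lo; s=slice(i-2,i+3); return (d[s]*(np.arange(i-2,i+3)+.5)).sum()/d[s].sum()
T=c['T_tool_cam']
for r in (35,60,90,120,150,180,210,240):
    L,Rr=edge(r,235,262),edge(r,285,315)
    p=cv2.undistortPoints(np.array([[[L,r]],[[Rr,r]]],float),c['camera_matrix'],c['dist']).reshape(-1,2)
    d=np.c_[p[:,0],-p[:,1],-np.ones(2)]@T[:3,:3].T
    t=.022/np.linalg.norm(d[1]-d[0]); P=T[:3,3]+t*d.mean(0); print(r,round(L,1),round(Rr,1),(P*1e3).round(1))
E
```

```text
35 246.5 300.8 [ 99.3   1.1 -21.6]
60 246.7 300.4 [ 89.5   1.  -21.6]
90 247.5 299.5 [ 77.8   1.  -18.8]
120 247.5 298.6 [ 65.3   0.9 -18.1]
150 247.5 298.5 [ 52.7   0.8 -20.6]
180 247.5 297.7 [ 39.6   0.7 -20.7]
210 247.9 297.2 [ 26.2   0.7 -21.3]
240 247.7 296.6 [ 12.7   0.5 -23.1]
```

The mallet is held level, with its head axis about 54 mm ahead of the TCP. Moving to hover above the left cap.

Call:
{"method": "send_rows", "body": {
  "rows": [
    [[-1.48,-3.36,0,0,0,0,0],[-1.48,-3.36,0,0,0,0,0],[-1.48,-3.36,0,0,0,0,0],[-1.48,-3.36,0,0,0,0,0],[-1.48,-3.36,0,0,0,0,0],[0,0,0,0,0,0,0],[0,0,1.2,0,0,0,0],[0,0,1.2,0,0,0,0],[0,0,0.5,0,0,0,0],[0,0,0,0,0,0,0]]
  ]
}}

```text
time: 5.55
tcp_pos: [0.449, 0.1058, 0.1291]
tool_rot: [-3.14, -0.003, 2.761]
ft_force: [-0.6, -0.1, -3.9]
finger_gap: 0.229
gripper_force: 59.9
```

```bash
python3 - <<'E'
from h import *
s=monitor.read_state();print(s['tcp_pos'],np.degrees(s['tool_rot']),s['ft_force'],s['torque'])
t=cap("top");cv2.imwrite('pics/t4.png',cv2.resize(t['image'][150:290,270:410],None,fx=4,fy=4,interpolation=2)[:,:,::-1])
E
```

```text
[0.44899801 0.10576036 0.12908749] [-179.9259641    -0.19921481  158.20764942] [-0.61622427 -0.11273404 -3.90464496] [ 0.09893644  0.19339523 -0.0238839 ]
```

View pics/t4.png

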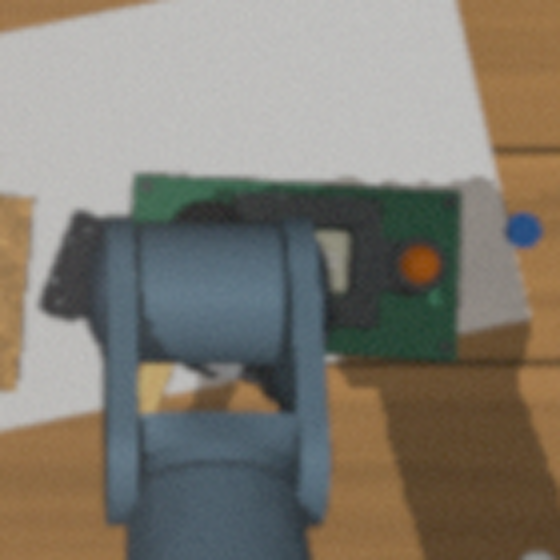

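The arm covers the left cap. The head's black edge at (205,210) fits being over the cap, so I'll go down slowly to contact.

Call:
{"method": "send_rows", "body": {
  "rows": [
    [[0,0,0.2,0,0,0,0],[0,0,0.2,0,0,0,0],[0,0,0.1,0,0,0,0],[0,0,0.1,0,0,0,0],[0,0,0.1,0,0,0,0],[0,0,0.1,0,0,0,0],[0,0,0.1,0,0,0,0],[0,0,0.1,0,0,0,0],[0,0,0,0,0,0,0],[0,0,0,0,0,0,0]]
  ]
}}

```text
time: 6.6
tcp_pos: [0.4504, 0.105, 0.1209]
tool_rot: [-3.142, -0.0, 2.76]
ft_force: [-0.3, 0.1, -4.5]
finger_gap: 0.231
gripper_force: 59.9
```

Call:
{"method": "send_rows", "body": {
  "rows": [
    [[0,0,0.1,0,0,0,0],[0,0,0.1,0,0,0,0],[0,0,0.1,0,0,0,0],[0,0,0.05,0,0,0,0],[0,0,0,0,0,0,0],[0,0,0,0,0,0,0],[0,0,0,0,0,0,0],[0,0,0,0,0,0,0],[0,0,0,0,0,0,0],[0,0,0,0,0,0,0]]
  ]
}}

```text
time: 7.6
tcp_pos: [0.4507, 0.105, 0.1185]
tool_rot: [3.141, 0.001, 2.76]
ft_force: [-4.6, -0.5, 5.1]
finger_gap: 0.23
gripper_force: 59.9
```

Call:
{"method": "send_rows", "body": {
  "rows": [
    [[0,0,0.1,0,0,0,0],[0,0,0.1,0,0,0,0],[0,0,0.1,0,0,0,0],[0,0,0.1,0,0,0,0],[0,0,0,0,0,0,0],[0,0,0,0,0,0,0],[0,0,0,0,0,0,0],[0,0,0,0,0,0,0],[0,0,0,0,0,0,0],[0,0,0,0,0,0,0]]
  ]
}}

```text
time: 8.6
tcp_pos: [0.4508, 0.1054, 0.1148]
tool_rot: [3.141, 0.0, 2.76]
ft_force: [-5.6, 2.8, 7.7]
finger_gap: 0.228
gripper_force: 59.9
```

Call:
{"method": "send_rows", "body": {
  "rows": [
    [[0,0,0.1,0,0,0,0],[0,0,0,0,0,0,0],[0,0,-1.0,0,0,0,0],[0,0,-1.0,0,0,0,0],[-1.3,-3.79,0,0,0,0,0],[-1.3,-3.79,0,0,0,0,0],[-1.3,-3.79,0,0,0,0,0],[-1.3,-3.79,0,0,0,0,0],[0,0,0,0,0,0,0],[0,0,0.4,0,0,0,0]]
  ]
}}

```text
time: 9.6
tcp_pos: [0.4425, -0.056, 0.1289]
tool_rot: [3.141, 0.001, 2.757]
ft_force: [0.1, 0.6, -3.3]
finger_gap: 0.231
gripper_force: 59.9
```

```bash
python3 - <<'E'
from h import *
s=monitor.read_state();print(s['tcp_pos'],np.degrees(s['tool_rot']),s['ft_force'],s['torque'])
t=cap("side");cv2.imwrite('pics/s5.png',cv2.resize(t['image'][130:250,270:390],None,fx=5,fy=5,interpolation=2)[:,:,::-1])
t=cap("wrist","w5.png")
E
```

```text
[ 0.44245486 -0.05595354  0.12893006] [1.79988093e+02 7.28707264e-02 1.57984580e+02] [ 0.0870392   0.62202115 -3.25302694] [ 0.10595434  0.17496013 -0.00333322]
```

View pics/s5.png

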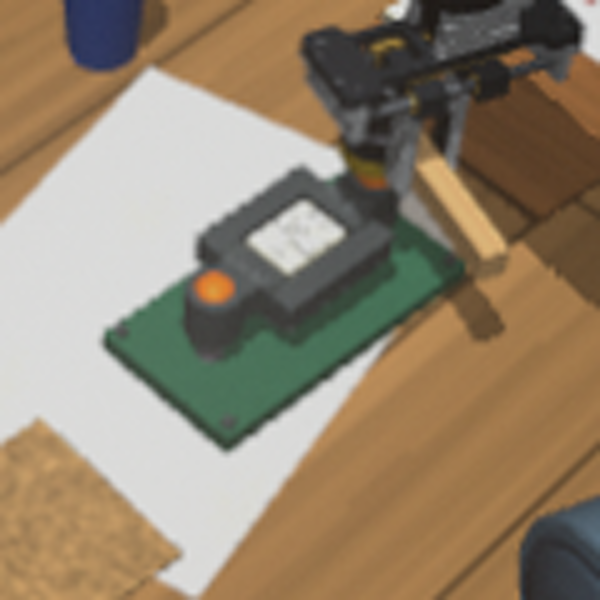

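The side view shows the head squarely above the right cap and the mallet level. The left cap is at (213,288) in the crop. Now tapping the right cap.

Call:
{"method": "send_rows", "body": {
  "rows": [
    [[0,0,0.2,0,0,0,0],[0,0,0.2,0,0,0,0],[0,0,0.2,0,0,0,0],[0,0,0.1,0,0,0,0],[0,0,0.1,0,0,0,0],[0,0,0.1,0,0,0,0],[0,0,0.1,0,0,0,0],[0,0,0.1,0,0,0,0],[0,0,0.1,0,0,0,0],[0,0,0,0,0,0,0]]
  ]
}}

```text
time: 10.7
tcp_pos: [0.4423, -0.0551, 0.1176]
tool_rot: [3.142, -0.0, 2.76]
ft_force: [-6.5, 2.7, 7.1]
finger_gap: 0.23
gripper_force: 59.9
```

Call:
{"method": "send_rows", "body": {
  "rows": [
    [[0,0,0.1,0,0,0,0],[0,0,0.1,0,0,0,0],[0,0,0,0,0,0,0],[0,0,0,0,0,0,0],[0,0,0,0,0,0,0],[0,0,0,0,0,0,0],[0,0,0,0,0,0,0],[0,0,0,0,0,0,0],[0,0,0,0,0,0,0],[0,0,0,0,0,0,0]]
  ]
}}

```text
time: 11.7
tcp_pos: [0.4424, -0.0553, 0.1157]
tool_rot: [-3.141, 0.0, 2.76]
ft_force: [-6.4, 1.9, 7.9]
finger_gap: 0.228
gripper_force: 59.9
```

Call:
{"method": "send_rows", "body": {
  "rows": [
    [[0,0,0.1,0,0,0,0],[0,0,0.1,0,0,0,0],[0,0,0.1,0,0,0,0],[0,0,0.1,0,0,0,0],[0,0,0.1,0,0,0,0],[0,0,0,0,0,0,0],[0,0,0,0,0,0,0],[0,0,0,0,0,0,0],[0,0,0,0,0,0,0],[0,0,0,0,0,0,0]]
  ]
}}

```text
time: 12.7
tcp_pos: [0.4424, -0.0558, 0.1109]
tool_rot: [-3.14, 0.001, 2.76]
ft_force: [-7.5, 0.5, 8.6]
finger_gap: 0.23
gripper_force: 59.9
```

```bash
cat > capz.py <<'E'
from h import *
s=monitor.read_state();print(s['time'],s['tcp_pos'],s['ft_force'])
XY={'L':(.4998,.0840),'R':(.4915,-.0757)}
c=cap("side");c0=cv2.imread('pics/side0.png')[:,:,::-1]
for n in XY:
    for im,tag in ((c0,'start'),(c['image'],'now')):
        h=cv2.cvtColor(np.ascontiguousarray(im),cv2.COLOR_RGB2HSV)
        k=cv2.inRange(h,(3,140,80),(18,255,255)); u0=proj(c,[(*XY[n],.09)])[0].astype(int)
        z=np.zeros_like(k);z[u0[1]-11:u0[1]+12,u0[0]-9:u0[0]+10]=k[u0[1]-11:u0[1]+12,u0[0]-9:u0[0]+10]
        m=cv2.moments(z,True)
        if m['m00']<8: print(n,tag,'hidden');continue
        uv=np.array([m['m10'],m['m01']])/m['m00']
        zs=np.linspace(.05,.12,141);v=np.array([proj(c,[(*XY[n],q)])[0] for q in zs])
        i=np.argmin(abs(v[:,1]-uv[1]));print(n,tag,m['m00'],uv.round(2),'z',zs[i].round(4),'du',(uv[0]-v[i,0]).round(2))
E
python3 capz.py
```

```text
12.7 [ 0.44237369 -0.05583664  0.11087895] [-7.49121039  0.52815233  8.59046353]
L start 37.0 [312.73 186.24] z 0.0905 du -0.28
L now 36.0 [312.67 186.75] z 0.088 du -0.3
R start 38.0 [345.61 162.89] z 0.097 du 0.84
R now hidden
```

Call:
{"method": "send_rows", "body": {
  "rows": [
    [[0,0,-1.0,0,0,0,0],[0,0,-1.0,0,0,0,0],[1.3,3.79,0,0,0,0,0],[1.3,3.79,0,0,0,0,0],[1.3,3.79,0,0,0,0,0],[1.3,3.79,0,0,0,0,0],[0,0,0,0,0,0,0],[0,0,0.4,0,0,0,0],[0,0,0.3,0,0,0,0],[0,0,0,0,0,0,0]]
  ]
}}

```text
time: 13.75
tcp_pos: [0.4499, 0.104, 0.1217]
tool_rot: [-3.141, -0.001, 2.758]
ft_force: [0.6, -0.2, -4.9]
finger_gap: 0.226
gripper_force: 59.9
```

Call:
{"method": "send_rows", "body": {
  "rows": [
    [[0,0,0.1,0,0,0,0],[0,0,0.1,0,0,0,0],[0,0,0.1,0,0,0,0],[0,0,0.1,0,0,0,0],[0,0,0.1,0,0,0,0],[0,0,0.1,0,0,0,0],[0,0,0.1,0,0,0,0],[0,0,0.1,0,0,0,0],[0,0,0,0,0,0,0],[0,0,0,0,0,0,0]]
  ]
}}

```text
time: 14.75
tcp_pos: [0.4506, 0.1051, 0.1151]
tool_rot: [3.141, 0.0, 2.76]
ft_force: [-4.3, 0.7, 5.7]
finger_gap: 0.229
gripper_force: 59.9
```

```bash
python3 capz.py
```

```text
14.75 [0.45059929 0.10505601 0.11510913] [-4.27271648  0.70348792  5.74401423]
L start 37.0 [312.73 186.24] z 0.0905 du -0.28
L now hidden
R start 38.0 [345.61 162.89] z 0.097 du 0.84
R now 10.0 [348.9 157.4] z 0.12 du 3.4
```

Call:
{"method": "send_rows", "body": {
  "rows": [
    [[0,0,0.1,0,0,0,0],[0,0,0.1,0,0,0,0],[0,0,0.1,0,0,0,0],[0,0,0.1,0,0,0,0],[0,0,0.1,0,0,0,0],[0,0,0.1,0,0,0,0],[0,0,0.1,0,0,0,0],[0,0,0,0,0,0,0],[0,0,0,0,0,0,0],[0,0,0,0,0,0,0]]
  ]
}}

```text
time: 15.8
tcp_pos: [0.4506, 0.1057, 0.1083]
tool_rot: [3.14, -0.0, 2.76]
ft_force: [-6.0, 3.2, 8.4]
finger_gap: 0.225
gripper_force: 59.9
```

Call:
{"method": "send_rows", "body": {
  "rows": [
    [[0,0,-1.0,0,0,0,0],[0,0,-1.0,0,0,0,0],[-1.3,-3.79,0,0,0,0,0],[-1.3,-3.79,0,0,0,0,0],[-1.3,-3.79,0,0,0,0,0],[-1.3,-3.79,0,0,0,0,0],[0,0,0,0,0,0,0],[0,0,0.4,0,0,0,0],[0,0,0.4,0,0,0,0],[0,0,0.1,0,0,0,0]]
  ]
}}

```text
time: 16.8
tcp_pos: [0.4415, -0.0539, 0.1175]
tool_rot: [3.142, -0.002, 2.761]
ft_force: [0.4, -1.1, -4.1]
finger_gap: 0.234
gripper_force: 59.9
```

Call:
{"method": "send_rows", "body": {
  "rows": [
    [[0,0,0.1,0,0,0,0],[0,0,0.1,0,0,0,0],[0,0,0.1,0,0,0,0],[0,0,0.1,0,0,0,0],[0,0,0.1,0,0,0,0],[0,0,0.1,0,0,0,0],[0,0,0.1,0,0,0,0],[0,0,0.1,0,0,0,0],[0,0,0.1,0,0,0,0],[0,0,0,0,0,0,0]]
  ]
}}

```text
time: 17.8
tcp_pos: [0.4424, -0.0552, 0.1105]
tool_rot: [-3.141, 0.0, 2.76]
ft_force: [-5.7, 1.5, 7.3]
finger_gap: 0.229
gripper_force: 59.9
```

Call:
{"method": "send_rows", "body": {
  "rows": [
    [[0,0,0.1,0,0,0,0],[0,0,0.1,0,0,0,0],[0,0,0.1,0,0,0,0],[0,0,0.1,0,0,0,0],[0,0,0.1,0,0,0,0],[0,0,0.1,0,0,0,0],[0,0,0.1,0,0,0,0],[0,0,0,0,0,0,0],[0,0,0,0,0,0,0],[0,0,0,0,0,0,0]]
  ]
}}

```text
time: 18.8
tcp_pos: [0.4424, -0.0559, 0.1039]
tool_rot: [-3.14, 0.001, 2.76]
ft_force: [-7.7, -0.0, 8.8]
finger_gap: 0.23
gripper_force: 59.9
```

```bash
python3 capz.py
```

```text
18.8 [ 0.4424339  -0.05588152  0.10391588] [-7.74833085 -0.03408326  8.82642981]
L start 37.0 [312.73 186.24] z 0.0905 du -0.28
L now 35.0 [312.49 187.91] z 0.082 du -0.38
R start 38.0 [345.61 162.89] z 0.097 du 0.84
R now hidden
```

Call:
{"method": "send_rows", "body": {
  "rows": [
    [[0,0,-1.0,0,0,0,0],[0,0,-1.0,0,0,0,0],[1.3,3.79,0,0,0,0,0],[1.3,3.79,0,0,0,0,0],[1.3,3.79,0,0,0,0,0],[1.3,3.79,0,0,0,0,0],[0,0,0,0,0,0,0],[0,0,0.4,0,0,0,0],[0,0,0.2,0,0,0,0],[0,0,0.1,0,0,0,0]]
  ]
}}

```text
time: 19.85
tcp_pos: [0.4501, 0.1041, 0.115]
tool_rot: [-3.141, -0.001, 2.758]
ft_force: [-0.1, 0.4, -4.0]
finger_gap: 0.228
gripper_force: 59.9
```

Call:
{"method": "send_rows", "body": {
  "rows": [
    [[0,0,0.1,0,0,0,0],[0,0,0.1,0,0,0,0],[0,0,0.1,0,0,0,0],[0,0,0.1,0,0,0,0],[0,0,0.1,0,0,0,0],[0,0,0.1,0,0,0,0],[0,0,0.1,0,0,0,0],[0,0,0.1,0,0,0,0],[0,0,0.1,0,0,0,0],[0,0,0,0,0,0,0]]
  ]
}}

```text
time: 20.85
tcp_pos: [0.4507, 0.1051, 0.1076]
tool_rot: [3.141, 0.0, 2.76]
ft_force: [-5.9, 0.2, 7.5]
finger_gap: 0.232
gripper_force: 59.9
```

Call:
{"method": "send_rows", "body": {
  "rows": [
    [[0,0,0.1,0,0,0,0],[0,0,0.1,0,0,0,0],[0,0,0.1,0,0,0,0],[0,0,0.1,0,0,0,0],[0,0,0.1,0,0,0,0],[0,0,0.1,0,0,0,0],[0,0,0.1,0,0,0,0],[0,0,0,0,0,0,0],[0,0,0,0,0,0,0],[0,0,0,0,0,0,0]]
  ]
}}

```text
time: 21.85
tcp_pos: [0.4507, 0.1059, 0.1008]
tool_rot: [3.14, -0.0, 2.76]
ft_force: [-6.6, 3.2, 8.0]
finger_gap: 0.233
gripper_force: 59.9
```

Call:
{"method": "send_rows", "body": {
  "rows": [
    [[0,0,-1.0,0,0,0,0],[0,0,-1.2,0,0,0,0],[-1.3,-3.79,0,0,0,0,0],[-1.3,-3.79,0,0,0,0,0],[-1.3,-3.79,0,0,0,0,0],[-1.3,-3.79,0,0,0,0,0],[0,0,0,0,0,0,0],[0,0,0.5,0,0,0,0],[0,0,0.4,0,0,0,0],[0,0,0.2,0,0,0,0]]
  ]
}}

```text
time: 22.85
tcp_pos: [0.4416, -0.0539, 0.1096]
tool_rot: [3.142, -0.002, 2.761]
ft_force: [-0.7, 0.7, -3.8]
finger_gap: 0.228
gripper_force: 59.9
```

Call:
{"method": "send_rows", "body": {
  "rows": [
    [[0,0,0.1,0,0,0,0],[0,0,0.1,0,0,0,0],[0,0,0.1,0,0,0,0],[0,0,0.1,0,0,0,0],[0,0,0.1,0,0,0,0],[0,0,0.1,0,0,0,0],[0,0,0.1,0,0,0,0],[0,0,0.1,0,0,0,0],[0,0,0.1,0,0,0,0],[0,0,0,0,0,0,0]]
  ]
}}

```text
time: 23.85
tcp_pos: [0.4424, -0.0552, 0.1026]
tool_rot: [-3.141, 0.0, 2.76]
ft_force: [-5.1, 2.5, 7.2]
finger_gap: 0.231
gripper_force: 59.9
```

Call:
{"method": "send_rows", "body": {
  "rows": [
    [[0,0,0.1,0,0,0,0],[0,0,0.1,0,0,0,0],[0,0,0.1,0,0,0,0],[0,0,0.1,0,0,0,0],[0,0,0.1,0,0,0,0],[0,0,0,0,0,0,0],[0,0,0,0,0,0,0],[0,0,0,0,0,0,0],[0,0,0,0,0,0,0],[0,0,0,0,0,0,0]]
  ]
}}

```text
time: 24.85
tcp_pos: [0.4425, -0.0558, 0.0978]
tool_rot: [-3.14, 0.001, 2.76]
ft_force: [-5.8, 0.5, 7.8]
finger_gap: 0.226
gripper_force: 59.9
```

```bash
python3 capz.py
```

```text
24.85 [ 0.44245562 -0.05579239  0.09780038] [-5.8439944   0.51107791  7.82177152]
L start 37.0 [312.73 186.24] z 0.0905 du -0.28
L now 35.0 [312.54 189.43] z 0.074 du -0.2
R start 38.0 [345.61 162.89] z 0.097 du 0.84
R now hidden
```

Call:
{"method": "send_rows", "body": {
  "rows": [
    [[0,0,-1.0,0,0,0,0],[0,0,-1.2,0,0,0,0],[1.3,3.79,0,0,0,0,0],[1.3,3.79,0,0,0,0,0],[1.3,3.79,0,0,0,0,0],[1.3,3.79,0,0,0,0,0],[0,0,0,0,0,0,0],[0,0,0.5,0,0,0,0],[0,0,0.4,0,0,0,0],[0,0,0.2,0,0,0,0]]
  ]
}}

```text
time: 25.9
tcp_pos: [0.45, 0.104, 0.1067]
tool_rot: [-3.141, -0.001, 2.758]
ft_force: [-0.6, 1.4, -3.3]
finger_gap: 0.231
gripper_force: 59.9
```

Call:
{"method": "send_rows", "body": {
  "rows": [
    [[0,0,0.1,0,0,0,0],[0,0,0.1,0,0,0,0],[0,0,0.1,0,0,0,0],[0,0,0.1,0,0,0,0],[0,0,0.1,0,0,0,0],[0,0,0.1,0,0,0,0],[0,0,0.1,0,0,0,0],[0,0,0.1,0,0,0,0],[0,0,0,0,0,0,0],[0,0,0,0,0,0,0]]
  ]
}}

```text
time: 26.9
tcp_pos: [0.4507, 0.105, 0.1006]
tool_rot: [3.142, 0.0, 2.76]
ft_force: [-5.8, 0.7, 7.5]
finger_gap: 0.224
gripper_force: 59.9
```

Call:
{"method": "send_rows", "body": {
  "rows": [
    [[0,0,0.1,0,0,0,0],[0,0,0.1,0,0,0,0],[0,0,0.1,0,0,0,0],[0,0,0.1,0,0,0,0],[0,0,0.1,0,0,0,0],[0,0,0.1,0,0,0,0],[0,0,0.1,0,0,0,0],[0,0,0,0,0,0,0],[0,0,0,0,0,0,0],[0,0,0,0,0,0,0]]
  ]
}}

```text
time: 27.9
tcp_pos: [0.4508, 0.1058, 0.0939]
tool_rot: [3.14, -0.0, 2.76]
ft_force: [-6.6, 3.1, 9.1]
finger_gap: 0.232
gripper_force: 59.9
```

Call:
{"method": "send_rows", "body": {
  "rows": [
    [[0,0,-1.2,0,0,0,0],[0,0,-1.4,0,0,0,0],[-1.3,-3.79,0,0,0,0,0],[-1.3,-3.79,0,0,0,0,0],[-1.3,-3.79,0,0,0,0,0],[-1.3,-3.79,0,0,0,0,0],[0,0,0,0,0,0,0],[0,0,0.6,0,0,0,0],[0,0,0.5,0,0,0,0],[0,0,0.4,0,0,0,0]]
  ]
}}

```text
time: 28.9
tcp_pos: [0.4416, -0.0539, 0.1025]
tool_rot: [3.142, -0.001, 2.761]
ft_force: [0.4, -0.1, -4.4]
finger_gap: 0.23
gripper_force: 59.9
```

Call:
{"method": "send_rows", "body": {
  "rows": [
    [[0,0,0.1,0,0,0,0],[0,0,0.1,0,0,0,0],[0,0,0.1,0,0,0,0],[0,0,0.1,0,0,0,0],[0,0,0.1,0,0,0,0],[0,0,0.1,0,0,0,0],[0,0,0.1,0,0,0,0],[0,0,0.1,0,0,0,0],[0,0,0.1,0,0,0,0],[0,0,0,0,0,0,0]]
  ]
}}

```text
time: 29.9
tcp_pos: [0.4425, -0.0553, 0.0956]
tool_rot: [-3.141, 0.0, 2.76]
ft_force: [-5.7, 2.4, 7.7]
finger_gap: 0.231
gripper_force: 59.9
```

Call:
{"method": "send_rows", "body": {
  "rows": [
    [[0,0,0.1,0,0,0,0],[0,0,0.1,0,0,0,0],[0,0,0,0,0,0,0],[0,0,0,0,0,0,0],[0,0,0,0,0,0,0],[0,0,0,0,0,0,0],[0,0,0,0,0,0,0],[0,0,0,0,0,0,0],[0,0,0,0,0,0,0],[0,0,0,0,0,0,0]]
  ]
}}

```text
time: 30.9
tcp_pos: [0.4425, -0.0555, 0.0937]
tool_rot: [-3.141, 0.001, 2.76]
ft_force: [-6.1, 2.1, 7.8]
finger_gap: 0.232
gripper_force: 59.9
```

Call:
{"method": "send_rows", "body": {
  "rows": [
    [[0,0,0.05,0,0,0,0],[0,0,0.05,0,0,0,0],[0,0,0.05,0,0,0,0],[0,0,0,0,0,0,0],[0,0,0,0,0,0,0],[0,0,0,0,0,0,0],[0,0,0,0,0,0,0],[0,0,0,0,0,0,0],[0,0,0,0,0,0,0],[0,0,0,0,0,0,0]]
  ]
}}

```text
time: 31.9
tcp_pos: [0.4425, -0.0557, 0.0923]
tool_rot: [-3.141, 0.001, 2.76]
ft_force: [-6.1, 1.2, 7.5]
finger_gap: 0.227
gripper_force: 59.9
```

```bash
python3 capz.py
```

```text
31.9 [ 0.44249383 -0.05565154  0.09227173] [-6.11097018  1.24563408  7.51630772]
L start 37.0 [312.73 186.24] z 0.0905 du -0.28
L now 35.0 [312.43 190.66] z 0.0675 du -0.2
R start 38.0 [345.61 162.89] z 0.097 du 0.84
R now hidden
```

Call:
{"method": "send_rows", "body": {
  "rows": [
    [[0,0,-1.2,0,0,0,0],[0,0,-1.4,0,0,0,0],[1.3,3.79,0,0,0,0,0],[1.3,3.79,0,0,0,0,0],[1.3,3.79,0,0,0,0,0],[1.3,3.79,0,0,0,0,0],[0,0,0,0,0,0,0],[0,0,0.7,0,0,0,0],[0,0,0.6,0,0,0,0],[0,0,0.4,0,0,0,0]]
  ]
}}

```text
time: 32.95
tcp_pos: [0.4499, 0.104, 0.0989]
tool_rot: [-3.141, -0.001, 2.758]
ft_force: [-0.7, -0.8, -3.9]
finger_gap: 0.233
gripper_force: 59.9
```

Call:
{"method": "send_rows", "body": {
  "rows": [
    [[0,0,0.1,0,0,0,0],[0,0,0.1,0,0,0,0],[0,0,0.1,0,0,0,0],[0,0,0.1,0,0,0,0],[0,0,0.1,0,0,0,0],[0,0,0.1,0,0,0,0],[0,0,0.1,0,0,0,0],[0,0,0,0,0,0,0],[0,0,0,0,0,0,0],[0,0,0,0,0,0,0]]
  ]
}}

```text
time: 33.95
tcp_pos: [0.4508, 0.1049, 0.0942]
tool_rot: [-3.141, 0.001, 2.76]
ft_force: [-5.0, 0.1, 7.1]
finger_gap: 0.231
gripper_force: 59.9
```

Call:
{"method": "send_rows", "body": {
  "rows": [
    [[0,0,0.1,0,0,0,0],[0,0,0.05,0,0,0,0],[0,0,0,0,0,0,0],[0,0,-1.5,0,0,0,0],[0,0,-2.0,0,0,0,0],[1.48,3.37,0,0,0,0,0],[1.48,3.37,0,0,0,0,0],[1.48,3.37,0,0,0,0,0],[1.48,3.37,0,0,0,0,0],[1.48,3.37,0,0,0,0,0]]
  ]
}}

```text
time: 34.95
tcp_pos: [0.4441, 0.2905, 0.1259]
tool_rot: [3.141, 0.0, 2.76]
ft_force: [0.1, -0.9, -4.1]
finger_gap: 0.229
gripper_force: 59.9
```

```bash
python3 - <<'E'
exec(open('capz.py').read())
t=cap("top","t6.png");im=t['image'];h=cv2.cvtColor(im,cv2.COLOR_RGB2HSV)
def rect(im,c,b,z,lo,hi,n):
    k=cv2.inRange(cv2.cvtColor(im,cv2.COLOR_RGB2HSV),lo,hi);x0,y0,x1,y1=b;m=np.zeros_like(k);m[y0:y1,x0:x1]=k[y0:y1,x0:x1]
    q=max(cv2.findContours(m,0,2)[0],key=cv2.contourArea);r=cv2.minAreaRect(q);B=onz(c,cv2.boxPoints(r),z);e=np.diff(B[:3],axis=0)
    print(n,B.mean(0),[(np.hypot(*v[:2]).round(4),np.degrees(np.arctan2(v[1],v[0])).round(1)) for v in e])
rect(im,t,(325,195,365,235),.086,(0,0,140),(180,60,255),'casting top')
# frame z from top via caps
for n,b in (('L',(305,200,332,230)),('R',(360,200,390,230))):
    k=cv2.inRange(h,(3,130,80),(25,255,255));x0,y0,x1,y1=b;m=cv2.moments(k[y0:y1,x0:x1],True)
    print(n,m['m00'],onz(t,[(m['m10']/m['m00']+x0,m['m01']/m['m00']+y0)],.071)[0])
E
```

```text
34.95 [0.44413234 0.29048479 0.12590483] [ 0.11469754 -0.94113024 -4.09492234]
L start 37.0 [312.73 186.24] z 0.0905 du -0.28
L now 8.0 [314.88 190.75] z 0.067 du 2.25
R start 38.0 [345.61 162.89] z 0.097 du 0.84
R now hidden
casting top [0.49475023 0.00568575 0.086     ] [(np.float64(0.0577), np.float64(-90.5)), (np.float64(0.0434), np.float64(178.6))]
L 64.0 [0.50011719 0.08448587 0.071     ]
R 70.0 [ 0.49005596 -0.07390333  0.071     ]
```

Call:
{"method": "send_rows", "body": {
  "rows": [
    [[0,0,2.0,0,0,0,0],[0,0,2.5,0,0,0,0],[0,0,2.5,0,0,0,0],[0,0,1.5,0,0,0,0],[0,0,0.5,0,0,0,0],[0,0,0.4,0,0,0,0],[0,0,0.2,0,0,0,0],[0,0,0.2,0,0,0,0],[0,0,0.1,0,0,0,0],[0,0,0,0,0,0,0]]
  ]
}}

```text
time: 36.05
tcp_pos: [0.4448, 0.289, 0.0278]
tool_rot: [3.141, 0.0, 2.76]
ft_force: [-0.7, -0.9, -4.7]
finger_gap: 0.231
gripper_force: 59.9
```

Call:
{"method": "send_rows", "body": {
  "rows": [
    [[0,0,0.1,0,0,0,0],[0,0,0.1,0,0,0,0],[0,0,0.1,0,0,0,0],[0,0,0,0,0,0,0],[0,0,0,0,0,0,0.5],[0,0,0,0,0,0,0.6],[0,0,0,0,0,0,0.6],[0,0,0,0,0,0,0.6],[0,0,0,0,0,0,0.6],[0,0,0,0,0,0,0.6]]
  ]
}}

```text
time: 37.05
tcp_pos: [0.4446, 0.2889, 0.0245]
tool_rot: [3.141, 0.0, 2.76]
ft_force: [-0.5, 0.7, -0.3]
finger_gap: 0.6
gripper_force: 0.0
```

Call:
{"method": "send_rows", "body": {
  "rows": [
    [[0,0,-3,0,0,0,0.6],[0,0,-4.5,0,0,0,0.6],[0,0,-4.5,0,0,0,1],[-2.18,-3.49,-1,0,0,0,1],[-2.18,-3.49,-1,0,0,0,1],[-2.18,-3.49,-1,0,0,0,1],[-2.18,-3.49,0,0,0,0,1],[-2.18,-3.49,0,0,0,0,1],[-2.18,-3.49,0,0,0,0,1],[-2.18,-3.49,0,0,0,0,1]]
  ]
}}

```text
time: 38.05
tcp_pos: [0.4951, 0.0036, 0.1746]
tool_rot: [3.141, 0.001, 2.76]
ft_force: [0.3, -0.0, -0.3]
finger_gap: 0.999
gripper_force: 0.0
```

Call:
{"method": "send_rows", "body": {
  "rows": [
    [[0,0,0,0,0,7.95,1],[0,0,0,0,0,7.95,1],[0,0,0,0,0,7.95,1],[0,0,0,0,0,7.95,1],[0,0,0,0,0,7.95,1],[0,0,0,0,0,7.95,1],[0,0,0,0,0,7.95,1],[0,0,0,0,0,7.95,1],[0,0,0,0,0,7.95,1],[0,0,0,0,0,0,1]]
  ]
}}

```text
time: 39.05
tcp_pos: [0.495, 0.0053, 0.1744]
tool_rot: [-3.142, 0.0, 1.511]
ft_force: [-0.1, 0.1, -0.8]
finger_gap: 1.001
gripper_force: 0.0
```

```bash
python3 - <<'E'
from h import *
c=cap("wrist","w7.png"); s=monitor.read_state();print(s['time'],s['tcp_pos'],np.degrees(s['tool_rot']))
print(proj(c,[[.495,.0055,.086],[.495,.0055,.062]]))
E
```

```text
39.1 [0.49499946 0.00530713 0.17441176] [-1.79998160e+02  1.46533981e-03  8.67244826e+01]
[[271.48641486 208.78920513]
 [271.55728949 201.72852342]]
```

View pics/w7.png

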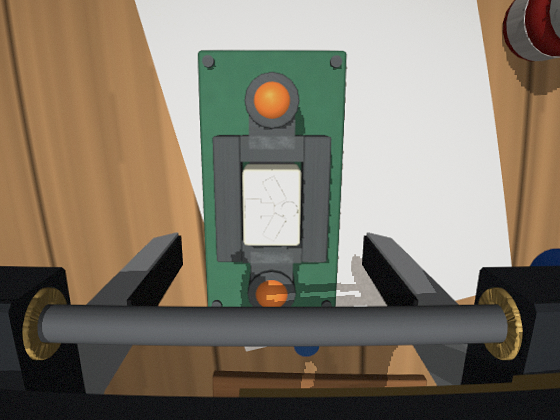

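The wrist view shows the casting centred at (271,206) and square to the tool, with the frame down around it. The gripper can go straight down onto it.

Call:
{"method": "send_rows", "body": {
  "rows": [
    [[0.2,0,3,0,0,0,1],[0,0,4,0,0,0,1],[0,0,2.4,0,0,0,0.8],[0,0,1.1,0,0,0,0.7],[0,0,0.2,0,0,0,0.6],[0,0,0,0,0,0,0.3],[0,0,0,0,0,0,0.3],[0,0,0,0,0,0,0.3],[0,0,0,0,0,0,0.3],[0,0,0,0,0,0,0.3]]
  ],
  "squeeze": 25
}}

```text
time: 40.1
tcp_pos: [0.4958, 0.0072, 0.0685]
tool_rot: [3.14, 0.0, 1.511]
ft_force: [-1.9, 0.2, 5.8]
finger_gap: 0.47
gripper_force: 25.0
```

Call:
{"method": "send_rows", "body": {
  "rows": [
    [[0,0,0,0,0,0,0.3],[0,0,0,0,0,0,0.3],[0,0,0,0,0,0,0.3],[0,0,-0.2,0,0,0,0.3],[0,0,-0.5,0,0,0,0.3],[0,0,-1,0,0,0,0.3],[0,0,-2,0,0,0,0.3],[0,0,-3,0,0,0,0.3],[0,0,-3,0,0,0,0.3],[0,0,0,0,0,0,0.3]]
  ]
}}

```text
time: 41.1
tcp_pos: [0.4983, 0.0067, 0.1696]
tool_rot: [3.132, 0.001, 1.511]
ft_force: [0.5, 0.0, -1.2]
finger_gap: 0.467
gripper_force: 25.0
```

Call:
{"method": "send_rows", "body": {
  "rows": [
    [[-4.25,-0.17,0,0,0,0,0.3],[-4.25,-0.17,0,0,0,0,0.3],[-4.25,-0.17,0,0,0,0,0.3],[-4.25,-0.17,0,0,0,0,0.3],[-4.25,-0.17,0,0,0,0,0.3],[-4.25,-0.17,0,0,0,0,0.3],[-4.25,-0.17,0,0,0,0,0.3],[0,0,3,0,0,0,0.3],[0,0,3,0,0,0,0.3],[0,0,2,0,0,0,0.3]]
  ]
}}

```text
time: 42.1
tcp_pos: [0.4637, -0.288, 0.081]
tool_rot: [-3.138, -0.003, 1.51]
ft_force: [0.3, 0.4, -2.1]
finger_gap: 0.462
gripper_force: 25.0
```

```bash
python3 - <<'E'
from h import *
s=monitor.read_state();print(s['time'],s['tcp_pos'],np.degrees(s['tool_rot']),s['ft_force'])
t=cap("side"); cv2.imwrite('pics/s8.png',cv2.resize(t['image'][100:250,250:450],None,fx=4,fy=4,interpolation=2)[:,:,::-1])
E
```

```text
42.1 [ 0.46373367 -0.28802227  0.08101421] [-1.79804501e+02 -1.67235273e-01  8.65064968e+01] [ 0.29617481  0.3763955  -2.13721633]
```

View pics/s8.png

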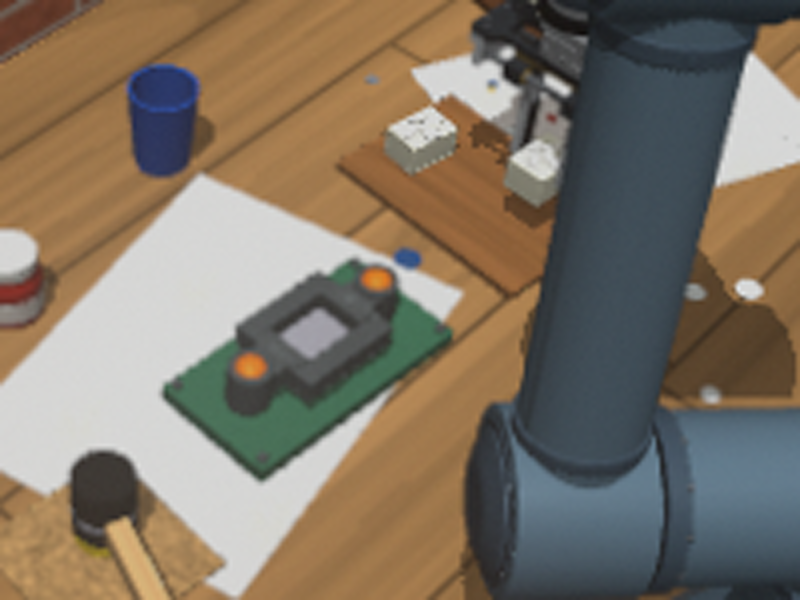

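The side view shows the frame down, the mallet standing on the mat at about (103,500), and the casting held level above the empty half of the board at about (535,172). Lowering it now.

Call:
{"method": "send_rows", "body": {
  "rows": [
    [[0,0,1.8,0,0,0,0.3],[0,0,1.4,0,0,0,0.3],[0,0,0.7,0,0,0,0.3],[0,0,0.4,0,0,0,0.3],[0,0,0.2,0,0,0,0.3],[0,0,0.1,0,0,0,0.3],[0,0,0.1,0,0,0,0.3],[0,0,0.1,0,0,0,0.3],[0,0,0,0,0,0,0.3],[0,0,0,0,0,0,0.3]]
  ]
}}

```text
time: 43.15
tcp_pos: [0.4655, -0.289, 0.0366]
tool_rot: [3.141, 0.0, 1.511]
ft_force: [-0.3, 0.3, -1.5]
finger_gap: 0.464
gripper_force: 25.0
```

Call:
{"method": "send_rows", "body": {
  "rows": [
    [[0,0,0.1,0,0,0,0.3],[0,0,0.1,0,0,0,0.3],[0,0,0.1,0,0,0,0.3],[0,0,0.1,0,0,0,0.3],[0,0,0.1,0,0,0,0.3],[0,0,0,0,0,0,0.3],[0,0,0,0,0,0,0.3],[0,0,0,0,0,0,0.3],[0,0,0,0,0,0,0.3],[0,0,0,0,0,0,0.3]]
  ]
}}

```text
time: 44.15
tcp_pos: [0.4655, -0.289, 0.0315]
tool_rot: [3.142, 0.0, 1.511]
ft_force: [1.0, -0.4, -1.2]
finger_gap: 0.465
gripper_force: 25.0
```

Call:
{"method": "send_rows", "body": {
  "rows": [
    [[0,0,0.1,0,0,0,0.3],[0,0,0.1,0,0,0,0.3],[0,0,0,0,0,0,0.3],[0,0,0,0,0,0,0.3],[0,0,0,0,0,0,0.3],[0,0,0,0,0,0,0.3],[0,0,0,0,0,0,0.3],[0,0,0,0,0,0,0.3],[0,0,0,0,0,0,0.3],[0,0,0,0,0,0,0.3]]
  ]
}}

```text
time: 45.15
tcp_pos: [0.4656, -0.2891, 0.0306]
tool_rot: [-3.141, -0.0, 1.511]
ft_force: [-3.2, 3.0, 7.6]
finger_gap: 0.469
gripper_force: 25.0
```

Contact with the board. Releasing and lifting.

Call:
{"method": "send_rows", "body": {
  "rows": [
    [[0,0,-0.05,0,0,0,0.3],[0,0,0,0,0,0,0.6],[0,0,0,0,0,0,0.7],[0,0,0,0,0,0,0.8],[0,0,0,0,0,0,0.8],[0,0,0,0,0,0,0.8],[0,0,-1,0,0,0,0.8],[0,0,-3,0,0,0,0.8],[0,0,-4,0,0,0,0.8],[0,0,-4,0,0,0,0.8]]
  ]
}}

```text
time: 46.15
tcp_pos: [0.4652, -0.2887, 0.1517]
tool_rot: [-3.141, -0.0, 1.511]
ft_force: [1.3, -0.5, 0.4]
finger_gap: 0.795
gripper_force: 0.0
```

Call:
{"method": "send_rows", "body": {
  "rows": [
    [[0,0,-2,0,0,0,1],[0,4,-1,0,0,0,1],[0,-4,0,0,0,0,1],[0,-4,0,0,0,0,1],[0,-4,0,0,0,0,1],[0,0,0,0,0,0,1],[0,0,0,0,0,0,1],[0,0,0,0,0,0,1],[0,0,0,0,0,0,1],[0,0,0,0,0,0,1]]
  ]
}}

```text
time: 47.15
tcp_pos: [0.3863, -0.2842, 0.1801]
tool_rot: [3.141, 0.0, 1.512]
ft_force: [0.5, -0.0, -0.1]
finger_gap: 1.002
gripper_force: 0.0
```

```bash
python3 - <<'E'
from h import *
s=monitor.read_state();print(s['time'],s['tcp_pos'],s['ft_force'],s['finger_gap'])
a=cap("side")['image'];c=cap("top");b=c['image']
exec(open('capz.py').read())
cv2.imwrite('pics/f.png',np.vstack([cv2.resize(a[100:250,250:450],(400,300)),cv2.resize(b[140:290,220:480],(400,231))])[:,:,::-1])
E
```

```text
47.15 [ 0.38632019 -0.28423713  0.18011822] [ 0.50883505 -0.01351793 -0.12366258] 1.0015325228330791
47.25 [ 0.38606399 -0.28413045  0.17991899] [0.10113619 0.36180341 0.24390136]
L start 37.0 [312.73 186.24] z 0.0905 du -0.28
L now 34.0 [312.21 190.97] z 0.066 du -0.4
R start 38.0 [345.61 162.89] z 0.097 du 0.84
R now 36.0 [344.92 167.06] z 0.0755 du 0.82
```

View pics/f.png

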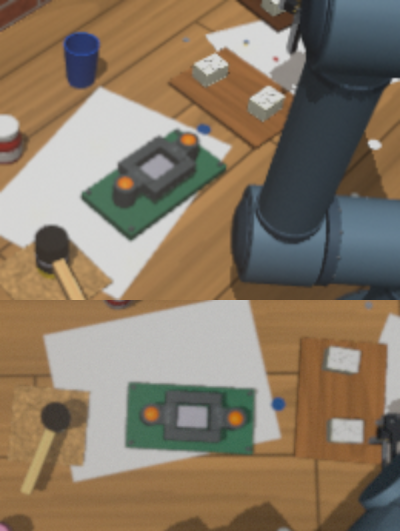

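The final views show the casting flat and face up beside the finished one, the mallet standing on the mat, the frame down, and the arm clear. Handing in.

```bash
python3 -c "
from h import *
print(ticket.hand_in())"
```

```text
the job is handed in; nothing more can be done
None
```

I handed the job in at about 47 s and got no verdict back. The frame is down both pins (about 25 mm by arm height, though the last camera reading put the right end nearer 21.5 mm, just under the 22 mm mark). Wrist readings put the mallet's force on the caps at about 12–14 N, the mallet is back on the cork mat, and the casting lies flat, face up, on the board beside the finished one.

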